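# Run the blue marbles out of the two-lane dispenser and hold its sprung shutter half open

### The arm

A 6-joint arm with a two-finger parallel gripper is mounted at the origin on the work surface. World frame = base frame: x ahead of the robot, y to its left, z up, the work surface at z = 0. Lengths are in m, angles in rad, forces in N, time in s.
With the tool pointing down it reaches from about 0.425 to 0.95 m from the base axis. Payload 3.5 kg.
Tool frame: the origin (TCP) lies midway between the tips of the shut fingers; the grasp point (between the pads) lies 19 mm behind it (ctrl.pinch_z is the distance from the TCP to the grasp point, in m); z points along the fingers, y is the line along which they close (so a half turn about z gives the same grasp; the last joint's range is limited). The gripper opens to 85 mm and grips with 20 to 120 N. Pads are 22 mm wide; open, the fingers measure 114 mm over their backs; the gripper's body (76 mm by 85 mm) begins 54 mm behind the grasp point. The pads swing forward as they close: fully open they stand 13 mm farther back than shut.
Start: joints at [-1.409, 0.286, 1.577, -0, 1.279, -0.15], TCP at [0.207, -0.642, 0.231] pointing down, gripper open.
Joint ranges: [-2.77, 2.77], [-0.9, 2.22], [0.21, 2.48], [-1.53, 4.67], [0.24, 2.81], [-2.84, 2.84]. Speed limits (rad/s): [2.79, 2.79, 3.14, 3.14, 3.14, 3.14].

### API

Orientations are given as a unit quaternion [x, y, z, w].
In Python, from plant import get_state, viewer, sign_off, ctrl gives the robot as it stands. The module is installed in compiled form; this text tells all that it offers.
- The arm moves only by the shell command python3 -m handwheel 'ROWS' [FORCE]. ROWS is JSON, a list that holds one entry, the list of rows, each a list of 5 numbers: the finger opening in m, from 0 to 0.0854, then the shift along the tool's x, y, z in m, then the turn about the tool's z in degrees. In form: [[[claw, x, y, z, spin], ...]]. A call has 1 to 12 rows; each row shifts and turns the commanded pose from where the row before left it, along the tool's axes as they then stand; what a row does not reach is not made up. A row lasts 1/12 s, in which the tool goes at most 41.7 mm and 7.16 degrees, less where a joint would pass 70% of its speed; a pose out of reach is approached as far as the arm can. A call is refused whole if a number of a shift passes 0.0417 or a number of a turn 7.16, either way. A call with a gripper value outside its range is refused whole. The fingers move at their own pace and stop on an object; FORCE is the grip in N (left out, the last holds). Time passes only in rows, so rows that do not move let the fingers close. It gives the time, the measured TCP pose, the force, the opening and the grip force at its end, in the units of the state.
- get_state(): the state, without advancing time (a new reading comes with each control period).
- viewer.read_camera(name): name is "scene" or "top" or "wrist"; returns the picture (420x560x3 uint8, blue, green, red); there is no depth.
- viewer.camera_params(name): a dict with "fov_y" (degrees; the focal length in pixels is half the picture's height over the tangent of half this angle, whatever the lens; pixels are square), "cx", "cy" (the principal point, pixels), "xyz" and "attitude" of the camera in the world; the wrist camera has in their place "hand_eye" (4x4, takes a point from camera to tool coordinates, whose origin is the TCP and whose axes are the flange's). Camera axes: x right, y up, looking along -z (the intrinsics and any distortion apply to the point x, -y, -z); pixel columns grow to the right and rows downward; lengths in m; the calibration is good to about 2 mm. A picture is of the moment at which its call begins: read the wrist's pose just before it. camera_params takes no time and is no camera call.
- sign_off(): hands the job in; it is judged then, once.
Trained networks look in the newest picture that a camera, given by its name, has taken for a name from the list of things; names that differ only in an ending like _2 or _b are one class to them, and where a whole thing is asked for, a point or a joint stands for the part that bears it (a point fixed in the world has none). Each returns a list of dicts, best first, with "confidence" (0 to 1); they miss things now and then, are a little off and sometimes report something else, mostly with a low value. They report only what shows in the picture. A call takes as long as a camera call. They do not tell look-alikes from the thing itself.
- viewer.look_for(camera, name): "extent" ([left, top, width, height] as shares, 0 to 1, of the picture: columns of its width, rows of its height, round what is visible of it).
- viewer.outline_of(camera, name): "mask" (420x560 bool, what is visible of it) and "extent" ([left, top, width, height] as shares, 0 to 1, of the picture: columns of its width, rows of its height, round what is visible of it).
- viewer.pinpoint(camera, name): "xy" ([column, row] as shares, 0 to 1, of the picture: columns of its width, rows of its height: a listed point, or the origin of a listed thing).
The state is a dict: "time": time; "qpos": joint angles; "dq": joint speeds; "joint_efforts": joint torques, N m; "eef_pos": TCP position; "tcp_rot": TCP orientation; "contact_force": force on the tool from outside, world axes, zero at the start; "wrist_torque": the same for the moment, N m; "opening": opening from 0.0 (shut) to 1.0 (fully open); "finger_force": force on a finger pad.
Only numpy, scipy, OpenCV 4.12 (cv2) and the standard library are available. Lean on these libraries where they do the work, as an engineer would, in place of code of your own. Each camera call takes 0.05 s, during which the arm holds its last target. There are 200 camera calls.

### The job

Unlatch the marble dispenser by turning its red knob counter-clockwise until it clicks over, then pull the yellow shutter handle against its spring to half open, so that the blue marbles run out into the white tray while the green lane stays shut. Once all three blue marbles are in the tray, finish still holding the shutter half open, because I am going to top up the blue lane. Do not open it well past half, let no green marble out, and leave the tray and the other things on the table where they are.

Things in the scene. Friction and masses are not known exactly. Their poses are not given: they have to be found in the camera images.
- dispenser: Marble dispenser fixed down: blue base 147 x 242 mm, two clear-walled open lanes 26 mm wide sloping down to -x, to an upright steel shutter. Origin on the table under the shutter, between the lanes; z up; -x outlet, +y the way the shutter opens. Lane walls rise from 86 mm high at the shutter to 126 mm at x = 110 mm. Blue lane y -28 to -2, green +2 to +28 mm; spring barrel to -y, 94 mm high.
- latch (a joint): Red latch knob, vertical axis, rad. 0 = latched (its steel cam blocks the shutter), 1.25 = end stop, unlatched; positive = counter-clockwise from above. Starts at 0 to 0.2, stiffens from 0.4, clicks over a sprung detent at about 0.7 (about 0.12 N m), then turns freely; beyond 0.9 the cam is clear of the shutter. Once over, it stays where it is left.
- knob_grip (a point): On the knob's axis at gripping height, 106 mm above the table; x = 16, y = 85 mm in the dispenser's frame. The grip is an upright red bar 46 mm long, 14 mm thick, 84 to 118 mm above the table. At joint value q its length lies q - 1.257 rad counter-clockwise from the dispenser's x axis (along the lanes when unlatched). The point's axes are the dispenser's turned by q.
- opening (a joint): Sprung shutter, m. 0 = shut (start), 0.060 = fully open, 0.030 = half; slides along +y of the dispenser. Latched, it moves only 3 to 4 mm. The spring pulls it shut with 3 N at first, rising 0.3 N per mm to 12 N at half and 21 N at the end; let go, it springs shut. Half travel uncovers just the blue lane; green marbles get past from about 50 mm on.
- shutter: Upright steel shutter plate with a yellow upright grip on top: 22 mm (x) by 14 mm (y, the way it slides) by 32 mm tall. Origin at the centre of the grip's foot, 96 mm above the table, at x = 0, y = 3 mm + opening in the dispenser's frame; axes those of the dispenser. Pinch the grip from above across its y faces; at that height nothing stands within 30 mm of them.
- handle_grip (a point): Middle of the yellow grip, 20 mm above its foot (116 mm above the table).
- tray: White plastic tray in front of the outlet, 120 (x) x 130 (y) x 26 mm high, walls 4 mm, loose on the table; origin at the centre of its underside.
- blue0_center (a point): Centre of a blue glass marble, 22 mm diameter, 14 g; starts in the blue lane, against the shutter.
- blue1_center (a point): Centre of the second blue marble, next up the lane.
- blue2_center (a point): Centre of the third blue marble.
- green0_center (a point): Centre of a green glass marble, 22 mm diameter, 14 g; starts in the green lane, against the shutter, and must stay in the lane.
- green1_center (a point): Centre of the second green marble.
- green2_center (a point): Centre of the third green marble.
- glue: Bystander: upright yellow-green glue bottle with a red cap, 54 mm across, 116 mm tall; origin under its centre.
- grout_jar: Bystander: closed grey jar with a white cap, 64 mm across, 65 mm tall; origin under its centre.
- block: Bystander: blue painted wooden block 130 x 45 x 35 mm lying flat; origin under its centre.
- scissors: Bystander: scissors with green handles lying flat, about 190 mm long, 13 mm thick; origin at the pivot.
- plaque: Bystander: round blue plaque with mosaic pieces on it, 150 mm across, 18 mm thick; origin under its centre.
- brush: Bystander: glue brush lying flat, 190 mm long; origin under its middle.
Things that resemble listed ones, but are neither listed nor needed, are in the scene too. Leave any brown look-alike of the tray alone.

How it is judged:
By the outcome, as a careful person would: the job done as asked, in the order asked, and still so for the second after the job is handed in, while the arm keeps its last pose, push and grip.
It also fails if it takes over 45 s, if anything falls off the work surface, if the arm or the gripper's body presses on something with over 40 N, if the wrist force passes 120 N, or if a joint passes its speed limit or range.

## Working session

There is one attempt and no reset: what is moved stays moved. The work goes in short steps, Python scripts to look and compute and a shell command to move; the robot and the scene stay as the last step left them, time stands still between calls to the robot, and variables do not carry over. Pictures are saved under pics/ and viewed, at most 10 in all, crops included, and the job is handed in when it is done.

```bash
mkdir -p pics; cat > h.py <<'E'
import numpy as np,cv2
from scipy.spatial.transform import Rotation as R
from plant import get_state,viewer,ctrl
def ray(cam,uv,st=None):
    p=viewer.camera_params(cam);f=210/np.tan(np.radians(p['fov_y'])/2)
    d=np.array([(uv[0]-p['cx'])/f,-(uv[1]-p['cy'])/f,-1.])
    if cam=='wrist':
        H=np.array(p['hand_eye']);r=R.from_quat(st['tcp_rot']);
        return r.apply(H[:3,3])+st['eef_pos'],r.apply(H[:3,:3]@d)
    a=np.array(p['attitude']);r=R.from_quat(a) if a.size==4 else R.from_matrix(a.reshape(3,3))
    return np.array(p['xyz']),r.apply(d)
def at(cam,uv,z,st=None):
    o,d=ray(cam,uv,st);return o+d*(z-o[2])/d[2]
E
python3 - <<'E'
from h import *
print(get_state())
for c in ('scene','top','wrist'):
    print(c,viewer.camera_params(c))
    st=get_state();cv2.imwrite(f'pics/{c}0.png',viewer.read_camera(c))
    for n,z in (('dispenser',0),('knob_grip',.106),('handle_grip',.116),('tray',0),('blue0_center',.08),('green2_center',.1)):
        for r in viewer.pinpoint(c,n)[:3]:
            uv=np.array(r['xy'])*[560,420];print(n,round(r['confidence'],2),uv.round(),at(c,uv,z,st).round(3))
E
```

```text
{'time': 0.0, 'qpos': array([-1.40898051e+00,  2.87180367e-01,  1.57818433e+00, -6.45926936e-08,
        1.27861656e+00, -1.49986479e-01]), 'dq': array([-0.00211409, -0.00089187, -0.00079812,  0.00137587, -0.00124465,
        0.00263493]), 'joint_efforts': array([ 1.32420668e-03, -4.05971396e+01, -2.92626840e+01, -1.15993521e-04,
        5.79556392e-03, -9.38133326e-06]), 'eef_pos': array([ 0.2070014 , -0.64177804,  0.22993342]), 'tcp_rot': array([ 9.87871304e-01,  1.55270279e-01, -7.09477962e-06, -1.19428157e-03]), 'contact_force': array([ 0.13948629, -0.06696562, -0.38524787]), 'wrist_torque': array([0.02292294, 0.0204227 , 0.00043663]), 'finger_force': 0.0, 'opening': 0.9995327346188694}
scene {'fov_y': 50.01329898262316, 'cx': 280.72350034876507, 'cy': 202.47738182673965, 'xyz': array([1.34894425, 0.14508942, 0.69752517]), 'attitude': array([0.27868922, 0.35729608, 0.71911807, 0.52682163])}
dispenser 0.72 [276. 228.] [ 0.534 -0.096  0.   ]
knob_grip 0.94 [313. 204.] [ 0.55  -0.006  0.106]
handle_grip 0.9 [282. 192.] [ 0.541 -0.081  0.116]
tray 0.97 [424. 270.] [0.567 0.258 0.   ]
[... 530 characters left out ...]
 0.263 0.   ]
tray 0.82 [281. 253.] [ 0.448 -0.09   0.   ]
tray 0.67 [191. 297.] [0.336 0.131 0.   ]
blue0_center 0.67 [357. 186.] [ 0.602 -0.272  0.08 ]
blue0_center 0.45 [290. 212.] [ 0.539 -0.11   0.08 ]
green2_center 0.55 [277. 191.] [ 0.584 -0.079  0.1  ]
wrist {'fov_y': 59.69529214941513, 'cx': 275.5843944662667, 'cy': 211.01541914215915, 'hand_eye': array([[-4.76159777e-04,  9.57373932e-01,  2.88851046e-01,
         7.43125677e-02],
       [ 9.99999516e-01,  2.07163448e-04,  9.61833669e-04,
         1.59468469e-03],
       [ 8.60995104e-04,  2.88851365e-01, -9.57373568e-01,
        -1.43187042e-01],
       [ 0.00000000e+00,  0.00000000e+00,  0.00000000e+00,
         1.00000000e+00]])}
```

View pics/scene0.png

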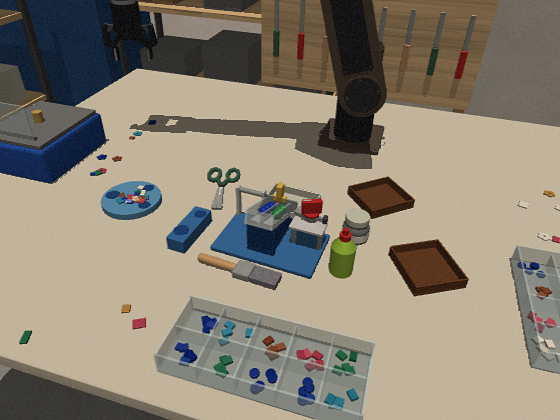

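View pics/top0.png

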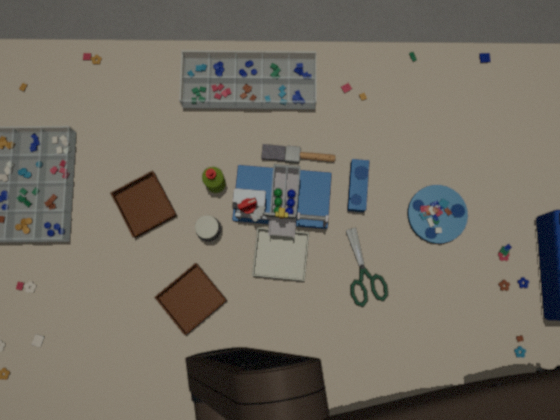

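The scene view shows the dispenser at about (275,225), with the red knob at (312,207), the yellow grip at (281,190) and the white tray behind it. The top view shows the tray at (281,255).

Things that could be mistaken for what I want, in top pixels:
- **Red:** knob (247,207), glue cap (211,174), mosaic bits.
- **Yellow:** grip (281,213), orange peg on the blue box (scene 38,116).
- **Tray:** white (281,255), brown (143,205) and (191,298).

By the description I choose the knob at (247,207), the grip at (281,213) and the white tray. I'll check that choice in a close crop.

```bash
python3 -c "
import cv2
a=cv2.imread('pics/scene0.png')[165:285,200:370];cv2.imwrite('pics/crop1.png',cv2.resize(a,None,fx=4,fy=4,interpolation=2))"
```

```text
(no output)
```

View pics/crop1.png

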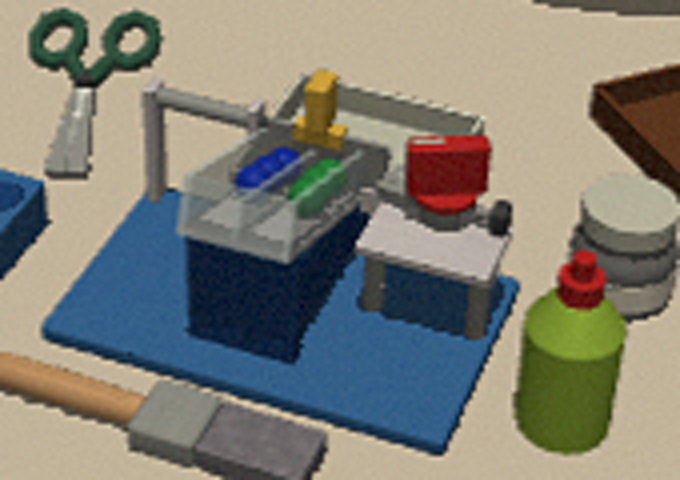

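```bash
python3 -m handwheel '[[[0.085,0.026,-0.0248,0,0],[0.085,0.026,-0.0248,0,0],[0.085,0.026,-0.0248,0,0],[0.085,0.026,-0.0248,0,0],[0.085,0.026,-0.0248,0,0],[0.085,0.026,-0.0248,0,0],[0.085,0.026,-0.0248,0,0],[0.085,0.026,-0.0248,0,0],[0.085,0.026,-0.0248,0,0],[0.085,0.026,-0.0248,0,0],[0.085,0.026,-0.0248,0,0],[0.085,0.026,-0.0248,0,0]]]'
python3 -m handwheel '[[[0.085,0.026,-0.0248,0,0],[0.085,0.026,-0.0248,0,0],[0.085,0.026,-0.0248,0,0],[0.085,0.026,-0.0248,0,0],[0.085,0.026,-0.0248,0,0],[0.085,0.026,-0.0248,0,0],[0.085,0.026,-0.0248,0,0],[0.085,0.026,-0.0248,0,0],[0.085,0,0,0,-7],[0.085,0,0,0,-7],[0.085,0,0,0,-7],[0.085,0,0,0,-7]]]'
python3 -m handwheel '[[[0.085,0,0,0,-7],[0.085,0,0,0,-7],[0.085,0,0,0,-7],[0.085,0,0,0,-7],[0.085,0,0,0,-7],[0.085,0,0,0,-7],[0.085,0,0,0,-7],[0.085,0,0,0,-7],[0.085,0,0,0,-7],[0.085,0,0,0,0],[0.085,0,0,0,0]]]'
```

```text
time: 2.05
eef_pos: [0.4133, -0.2619, 0.2317]
tcp_rot: [0.988, 0.155, 0.0, 0.0]
contact_force: [0.6, -0.8, 0.4]
opening: 0.994
finger_force: 0.0
time: 3.05
eef_pos: [0.55, -0.0104, 0.2314]
tcp_rot: [0.92, 0.393, 0.0, 0.0]
contact_force: [0.4, 0.1, -0.3]
opening: 0.996
finger_force: 0.0
time: 3.97
eef_pos: [0.5499, -0.0108, 0.2315]
tcp_rot: [0.583, 0.813, 0.0, 0.0]
contact_force: [0.2, -0.8, -0.2]
opening: 0.999
finger_force: 0.0
```

The crop shows the red bar knob on its white stand at (448,170), the yellow grip on the shutter at (320,105), the blue lane to its left and the green lane to its right. The red glue cap at (582,280) is a separate object. Next is the wrist view.

```bash
python3 - <<'E'
from h import *
for c in ('wrist','scene','top'):
    st=get_state();cv2.imwrite(f'pics/{c}1.png',viewer.read_camera(c))
    for n,z in (('knob_grip',.106),('handle_grip',.116),('dispenser',0),('glue',0),('blue0_center',.08),('green0_center',.08)):
        for r in viewer.pinpoint(c,n)[:2]:
            uv=np.array(r['xy'])*[560,420];print(c,n,round(r['confidence'],2),uv.round(),at(c,uv,z,st).round(4))
    if c=='wrist':
      for n,z in (('latch',.118),('shutter',.128)):
        for r in viewer.outline_of(c,n)[:1]:
            m=r['mask'].astype('uint8')
            b=cv2.boxPoints(cv2.minAreaRect(cv2.findNonZero(m)));print(n,r['confidence'],[at(c,q,z,st).round(4)[:2].tolist() for q in b])
E
```

```text
wrist handle_grip 0.86 [221. 293.] [ 0.5333 -0.0943  0.116 ]
wrist handle_grip 0.6 [279. 198.] [ 0.5518 -0.0055  0.116 ]
wrist dispenser 0.7 [236. 239.] [ 0.5328 -0.0928  0.    ]
wrist glue 0.84 [378. 115.] [0.6275 0.0775 0.    ]
wrist blue0_center 0.58 [233. 284.] [ 0.5412 -0.1027  0.08  ]
wrist green0_center 0.73 [378. 115.] [0.6065 0.0735 0.08  ]
wrist green0_center 0.63 [225. 280.] [ 0.5332 -0.1013  0.08  ]
latch 0.79 [[0.517, -0.018], [0.5469, 0.0226], [0.5836, -0.0044], [0.5537, -0.0477]]
shutter 0.95 [[0.5206, -0.1031], [0.5241, -0.028], [0.5449, -0.0291], [0.543, -0.105]]
scene knob_grip 0.61 [309. 205.] [ 0.5561 -0.0139  0.106 ]
scene handle_grip 0.82 [282. 191.] [ 0.5381 -0.083   0.116 ]
scene dispenser 0.56 [280. 230.] [ 0.5384 -0.0846  0.    ]
scene glue 0.73 [339. 271.] [0.6311 0.0797 0.    ]
scene blue0_center 0.68 [263. 210.] [ 0.5745 -0.1159  0.08  ]
scene blue0_center 0.48 [272. 207.] [ 0.5585 -0.0996  0.08  ]
scene green0_center 0.74 [281. 195.] [ 0.5045 -0.0938  0.08  ]
scene green0_center 0.26 [131. 203.] [ 0.6481 -0.4091  0.08  ]
top knob_grip 0.65 [244. 198.] [ 0.5648 -0.0019  0.106 ]
top knob_grip 0.49 [356. 189.] [ 0.5892 -0.266   0.106 ]
top handle_grip 0.55 [280. 211.] [ 0.5329 -0.0872  0.116 ]
top dispenser 0.91 [283. 221.] [ 0.5286 -0.0953  0.    ]
top dispenser 0.18 [297. 155.] [ 0.703 -0.128  0.   ]
top glue 0.67 [215. 184.] [0.625  0.0812 0.    ]
top glue 0.22 [282. 221.] [ 0.5297 -0.092   0.    ]
top blue0_center 0.64 [285. 208.] [ 0.5474 -0.0996  0.08  ]
top blue0_center 0.35 [281. 213.] [ 0.5359 -0.0896  0.08  ]
top green0_center 0.54 [279. 211.] [ 0.5415 -0.0852  0.08  ]
```

View pics/wrist1.png

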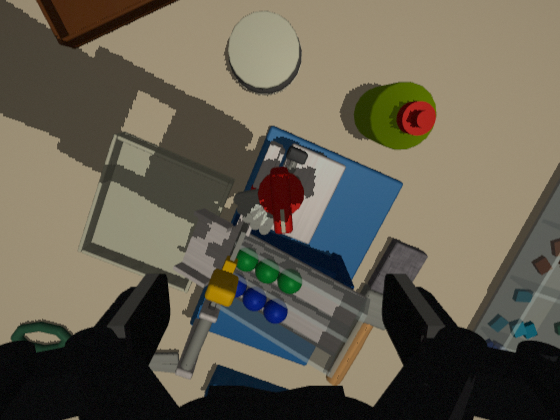

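The wrist picture shows the knob bar from about (277,168) to (285,233), the yellow grip at (221,287), greens at (246,260) to (290,282), and blues at (238,290) to (276,312). The stand sits on the base, with base corners at (270,127) and (402,183). Next I'll measure the knob by colour.

```bash
python3 - <<'E'
from h import *
st=get_state();im=cv2.imread('pics/wrist1.png')
hsv=cv2.cvtColor(im,cv2.COLOR_BGR2HSV)
def seg(lo,hi,box):
    m=cv2.inRange(hsv,lo,hi);k=np.zeros_like(m);x0,y0,x1,y1=box;k[y0:y1,x0:x1]=m[y0:y1,x0:x1];return k
r=seg((0,150,60),(8,255,255),(250,150,320,250))|seg((172,150,60),(180,255,255),(250,150,320,250))
for y in range(160,240,5):
    x=np.where(r[y])[0]
    if len(x):print(y,x.min(),x.max(),im[y,x[len(x)//2]])
cv2.imwrite('pics/crop2.png',cv2.resize(im[120:330,170:370],None,fx=2.8,fy=2.8,interpolation=2))
a,b=at('wrist',(270,127),.01,st),at('wrist',(402,183),.01,st);print(a,b,'yaw',np.degrees(np.arctan2(*(b-a)[1::-1])))
yl=seg((18,120,80),(32,255,255),(190,250,250,320));ys,xs=np.where(yl);print('yel',xs.min(),xs.max(),ys.min(),ys.max())
E
```

```text
170 287 287 [ 2  6 62]
175 268 294 [  8  13 121]
180 263 299 [ 0  4 68]
185 260 301 [ 9  9 70]
190 259 303 [ 1  6 68]
195 258 303 [10  7 70]
200 259 302 [ 3  6 68]
205 262 299 [ 3  3 68]
210 266 295 [ 0  0 65]
215 274 291 [ 6  9 69]
220 274 291 [12 15 69]
225 275 291 [ 23  27 153]
230 275 291 [ 30  38 138]
[0.52987828 0.03283031 0.01      ] [0.67456915 0.02345808 0.01      ] yaw -3.706110001238877
yel 205 236 260 306
```

View pics/crop2.png

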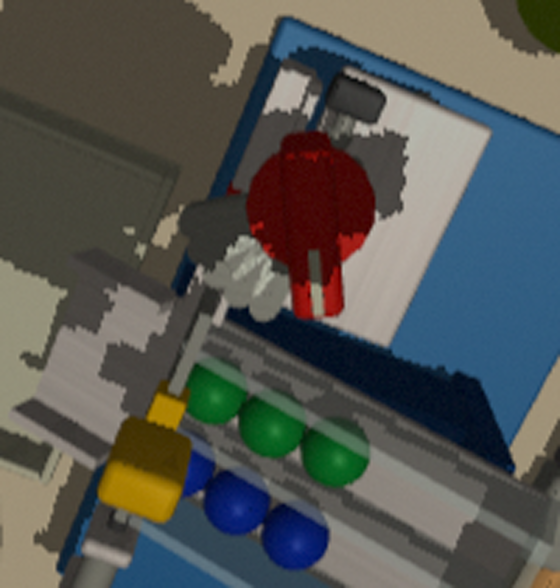

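The crop shows the bar running from about (279,167) to (283.5,233) in wrist pixels, a white marker at its tip toward the lanes, and a round red skirt below it. The bar is almost vertical in the picture.

```bash
python3 - <<'E'
from h import *
st=get_state()
a,b=[at('wrist',q,.118,st) for q in ((279,167),(283.5,233.5))]
print(a,b,np.linalg.norm(b-a),(a+b)/2,np.degrees(np.arctan2(*(b-a)[1::-1])),'disc',at('wrist',(281,193),.086,st))
m=np.array(st['tcp_rot']);print(np.degrees(2*np.arctan2(m[1],m[0])),st['eef_pos'])
print('yel top',at('wrist',(222,289),.128,st))
c,s=np.cos(-.0646),np.sin(-.0646);k=(a+b)/2
o=k[:2]-[16e-3*c-.085*s,16e-3*s+.085*c];print('origin',o,'handle',o+[-.003*s,.003*c])
E
```

```text
[0.54397508 0.01601048 0.118     ] [ 0.56340806 -0.03014692  0.118     ] 0.050081398611343655 [ 0.55369157 -0.00706822  0.118     ] -67.16814843560694 disc [ 0.55448545 -0.0087254   0.086     ]
108.86430723485893 [ 0.54986719 -0.01081639  0.23133679]
yel top [ 0.53285772 -0.08355662  0.128     ]
origin [ 0.53223776 -0.09085804] handle [ 0.53243143 -0.0878643 ]
```

```bash
python3 -m handwheel '[[[0.045,0.0015,0.005,0.02,-4],[0.045,0,0,0.03,0],[0.045,0,0,0.02,0],[0.045,0,0,0.02,0],[0.045,0,0,0.02,0],[0.045,0,0,0.015,0],[0.045,0,0,0.01,0],[0.045,0,0,0.004,0],[0.045,0,0,0,0],[0.045,0,0,0,0]]]' 40
python3 - <<'E'
from h import *
cv2.imwrite('pics/wrist2.png',viewer.read_camera('wrist'))
E
```

```text
time: 5.95
eef_pos: [0.5547, -0.0079, 0.0931]
tcp_rot: [0.553, 0.833, 0.0, 0.001]
contact_force: [0.1, 0.0, -0.1]
opening: 0.525
finger_force: 0.0
```

View pics/wrist2.png

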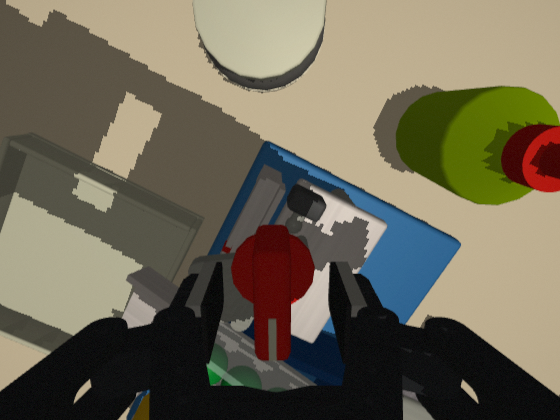

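The bar sits upright in the picture and centred between the pads at about (272,295), with nothing fouling the fingers. I'll close, then turn.

```bash
python3 -m handwheel '[[[0.005,0,0,0,0],[0.005,0,0,0,0],[0.005,0,0,0,0],[0.005,0,0,0,0],[0.005,0,0,0,0],[0.005,0,0,0,0],[0.005,0,0,0,0]]]' 45
python3 -m handwheel '[[[0.005,0,0,0,-6],[0.005,0,0,0,-6],[0.005,0,0,0,-6],[0.005,0,0,0,-6],[0.005,0,0,0,-6],[0.005,0,0,0,-6]]]'
python3 -m handwheel '[[[0.005,0,0,0,-6],[0.005,0,0,0,-6],[0.005,0,0,0,-6],[0.005,0,0,0,-5],[0.005,0,0,0,0],[0.005,0,0,0,0]]]'
python3 -c "
from h import *
s=get_state();m=s['tcp_rot'];print(np.degrees(2*np.arctan2(m[1],m[0])),s['wrist_torque'])"
```

```text
time: 6.58
eef_pos: [0.5536, -0.0083, 0.0935]
tcp_rot: [0.553, 0.833, -0.001, -0.0]
contact_force: [-4.7, -0.6, 4.8]
opening: 0.154
finger_force: 45.1
time: 7.08
eef_pos: [0.5534, -0.0085, 0.0936]
tcp_rot: [0.266, 0.964, -0.001, -0.001]
contact_force: [-5.2, -1.7, 5.5]
opening: 0.151
finger_force: 45.1
time: 7.58
eef_pos: [0.5534, -0.0085, 0.0935]
tcp_rot: [0.07, 0.998, -0.001, -0.001]
contact_force: [-5.5, -2.1, 5.7]
opening: 0.155
finger_force: 45.2
171.9158435752018 [-0.24491909  0.82627832  0.02936503]
```

```bash
python3 -m handwheel '[[[0.045,0,0,0,0],[0.045,0,0,0,0],[0.045,0,0,0,0],[0.045,0,0,0,0],[0.045,0,0,-0.02,-4],[0.045,0,0,-0.03,0],[0.045,0,0,-0.03,0],[0.045,0,0,-0.03,0],[0.045,0,0,-0.02,0],[0.045,0,0,0,0],[0.045,0,0,0,0]]]'
python3 - <<'E'
from h import *
st=get_state();im=viewer.read_camera('wrist');cv2.imwrite('pics/wrist3.png',im);m=st['tcp_rot'];print(np.degrees(2*np.arctan2(m[1],m[0])),st['eef_pos'])
for n,z in (('knob_grip',.106),('handle_grip',.116),('latch',0.1)):
    for r in viewer.pinpoint('wrist',n)[:2]:
        uv=np.array(r['xy'])*[560,420];print(n,round(r['confidence'],2),uv.round(),at('wrist',uv,z,st).round(4))
hsv=cv2.cvtColor(im,cv2.COLOR_BGR2HSV);m=cv2.inRange(hsv,(18,120,60),(32,255,255))
n,l,s,c=cv2.connectedComponentsWithStats(m);print([(s[i].tolist(),c[i].round().tolist()) for i in range(1,n) if s[i,4]>100])
E
```

```text
time: 8.5
eef_pos: [0.5549, -0.0079, 0.2238]
tcp_rot: [0.036, 0.999, -0.0, 0.002]
contact_force: [0.3, 1.4, 0.1]
opening: 0.527
finger_force: 0.0
175.87240911734057 [ 0.55493908 -0.00785636  0.22377591]
knob_grip 0.95 [275. 198.] [ 0.5516 -0.0088  0.106 ]
handle_grip 0.98 [159. 183.] [ 0.532  -0.0888  0.116 ]Traceback (most recent call last):
  File "<stdin>", line 4, in <module>
ValueError: it knows: block, blue0_center, blue1_center, blue2_center, brush, dispenser, glue, green0_center, green1_center, green2_center, grout_jar, handle_grip, knob_grip, plaque, scissors, shutter, tray
```

View pics/wrist3.png

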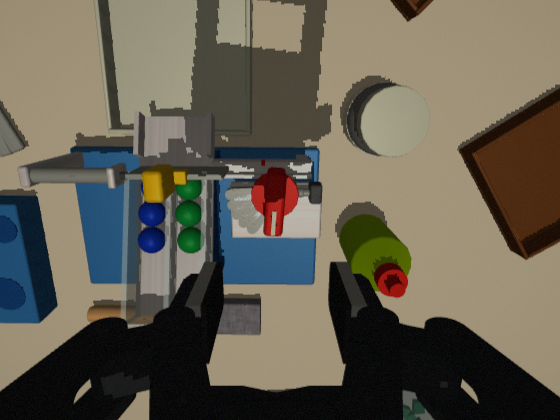

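The wrist picture shows the knob bar along the lanes, (277,170) to (272,235), so it is unlatched with q about 1.17. The shutter is still shut and the yellow grip is at (158,183). The marbles are all in place, so I'll move on to the handle.

```bash
python3 -m handwheel '[[[0.036,0.004,-0.020,0,0],[0.036,0.004,-0.022,0,0],[0.036,0.005,-0.022,0,0],[0.036,0.0042,-0.018,0,0],[0.036,0,0,0,0],[0.036,0,0,0.025,0],[0.036,0,0,0.025,0],[0.036,0,0,0,0]]]' 60
python3 - <<'E'
from h import *
st=get_state();im=viewer.read_camera('wrist');cv2.imwrite('pics/wrist4.png',im);print(st['eef_pos'])
for r in viewer.pinpoint('wrist','handle_grip')[:2]:
    uv=np.array(r['xy'])*[560,420];print(round(r['confidence'],2),uv.round(),at('wrist',uv,.116,st).round(4))
E
```

```text
time: 9.32
eef_pos: [0.5271, -0.0866, 0.1655]
tcp_rot: [0.036, 0.999, 0.002, -0.006]
contact_force: [-1.4, 0.7, -1.3]
opening: 0.421
finger_force: 0.0
[ 0.52710442 -0.08659266  0.16547724]
0.76 [274. 244.] [ 0.5316 -0.0886  0.116 ]
0.19 [246. 237.] [ 0.5265 -0.1042  0.116 ]
```

View pics/wrist4.png

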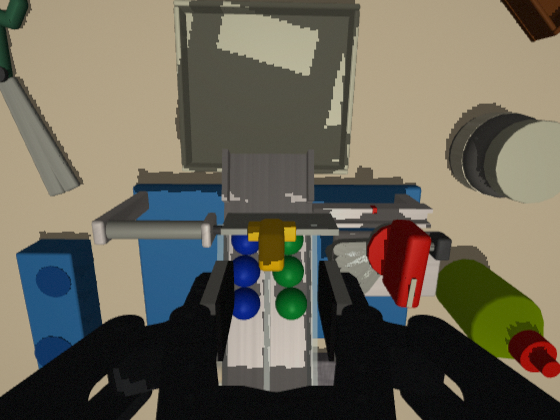

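The wrist view shows the yellow grip at (271,245), centred between the fingers, with the blues at (245,240–305) and greens at (290,240–305) still held. I'll descend and grip.

```bash
python3 -m handwheel '[[[0.036,0,0,0,0],[0.036,0,0,0.02,0],[0.036,0,0,0.02,0],[0.036,0,0,0.018,0],[0.036,0,0,0.01,0],[0.036,0,0,0.006,0],[0.036,0,0,0,0],[0.036,0,0,0,0]]]' 60
python3 -m handwheel '[[[0.005,0,0,0,0],[0.005,0,0,0,0],[0.005,0,0,0,0],[0.005,0,0,0,0],[0.005,0,0,0,0],[0.005,0,0,0,0]]]' 60
```

```text
time: 10.08
eef_pos: [0.5318, -0.0885, 0.0994]
tcp_rot: [0.036, 0.999, -0.0, 0.001]
contact_force: [-0.1, -1.1, 0.4]
opening: 0.417
finger_force: 0.0
time: 10.58
eef_pos: [0.532, -0.0892, 0.0999]
tcp_rot: [0.036, 0.999, -0.001, 0.001]
contact_force: [-1.7, -3.4, 6.0]
opening: 0.154
finger_force: 59.3
```

```bash
python3 -m handwheel '[[[0.005,0,0.005,0,0],[0.005,0,0.006,0,0],[0.005,0,0.006,0,0],[0.005,0,0.006,0,0],[0.005,0,0.005,0,0],[0.005,0,0.002,0,0],[0.005,0,0,0,0],[0.005,0,0,0,0]]]' 70
python3 - <<'E'
from h import *
st=get_state();im=viewer.read_camera('wrist');cv2.imwrite('pics/wrist5.png',im);print(st['eef_pos'],st['contact_force'])
E
```

```text
time: 11.25
eef_pos: [0.5342, -0.0616, 0.1]
tcp_rot: [0.036, 0.999, -0.003, 0.001]
contact_force: [-1.6, -10.3, 4.1]
opening: 0.153
finger_force: 69.3
[ 0.53418803 -0.06155019  0.09997829] [ -1.60779564 -10.31432603   4.14250663]
```

View pics/wrist5.png

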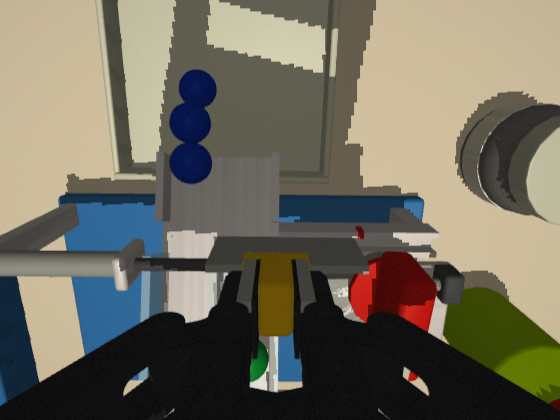

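The blues are rolling down the chute into the tray, at (197,90), (190,123) and (190,163). A green marble is still in its lane at (255,362). The opening is about 27.6 mm, so I'll nudge it to half and let the marbles settle.

```bash
python3 -m handwheel '[[[0.005,0,0.002,0,0],[0.005,0,0,0,0],[0.005,0,0,0,0],[0.005,0,0,0,0],[0.005,0,0,0,0],[0.005,0,0,0,0],[0.005,0,0,0,0],[0.005,0,0,0,0],[0.005,0,0,0,0],[0.005,0,0,0,0],[0.005,0,0,0,0],[0.005,0,0,0,0]]]'
python3 -m handwheel '[[[0.005,0,0,0,0],[0.005,0,0,0,0],[0.005,0,0,0,0],[0.005,0,0,0,0],[0.005,0,0,0,0],[0.005,0,0,0,0],[0.005,0,0,0,0],[0.005,0,0,0,0],[0.005,0,0,0,0],[0.005,0,0,0,0],[0.005,0,0,0,0],[0.005,0,0,0,0]]]'
python3 - <<'E'
from h import *
st=get_state();a=viewer.read_camera('wrist');b=viewer.read_camera('scene')
b=cv2.resize(b[155:295,190:380],(570,420),interpolation=2)
cv2.imwrite('pics/f.png',cv2.resize(np.vstack([a,np.zeros((420,10,3),'uint8').repeat(1,0)]) if 0 else np.hstack([a,b]),(800,297)))
E
```

```text
time: 12.3
eef_pos: [0.5343, -0.0599, 0.0999]
tcp_rot: [0.036, 0.999, -0.003, 0.001]
contact_force: [-2.6, -11.2, 4.7]
opening: 0.152
finger_force: 69.3
time: 13.3
eef_pos: [0.5343, -0.0599, 0.1]
tcp_rot: [0.036, 0.999, -0.003, 0.001]
contact_force: [-1.5, -11.3, 5.6]
opening: 0.15
finger_force: 69.3
```

View pics/f.png

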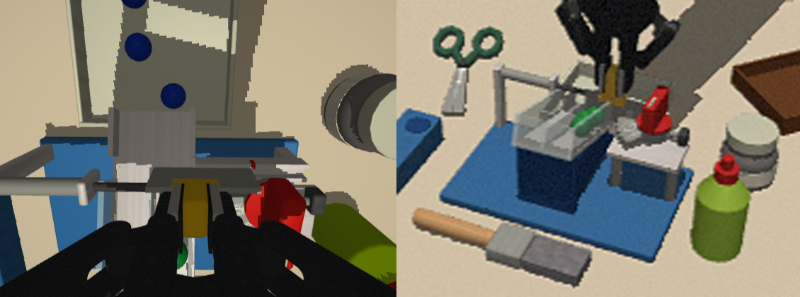

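All three blue marbles lie in the tray, at (133,2), (138,47) and (172,96) in the composite. The greens are still in their lane at (590,118), and the shutter is held steady at about 29 mm.

```bash
python3 -c "
from plant import sign_off
print(sign_off())"
```

```text
the job is handed in; nothing more can be done
None
```

The job is handed in: the knob is unlatched, the three blue marbles are in the white tray, no green marble came out, and the gripper is still holding the shutter about half open (29 mm).

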